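# Sweep the empty miniature bases off the painting board into the tray

### The job

Three empty round miniature bases are lying on the raised painting board: sweep each of them along the board with your fingers and off its edge, so that all three drop into the long shallow steel tray tucked under that edge. Only push them: do not pinch, lift or carry any. Leave the primed figure and the paint pot standing where they are among the bases, and do not shift the mixing dish or the sleeved brush beside the board.

Things in the scene. Friction and masses are not known exactly. Their poses are not given: they have to be found in the camera images.
- base1: an empty round miniature base, 30 mm across and 6 mm thick, about 14 g: black plastic with a raised lip and a steel washer (21 mm) in its recess. Its origin is the centre of its underside, its z axis is up, its turn means nothing. It starts lying flat and loose on the painting board, at least 75 mm in from the board's two short sides, and slides easily (friction about 0.5 to 0.7).
- base2: an empty round miniature base, 30 mm across and 6 mm thick, about 14 g: black plastic with a raised lip and a steel washer (21 mm) in its recess. Its origin is the centre of its underside, its z axis is up, its turn means nothing. It starts lying flat and loose on the painting board, at least 75 mm in from the board's two short sides, and slides easily (friction about 0.5 to 0.7).
- base3: an empty round miniature base, 30 mm across and 6 mm thick, about 14 g: black plastic with a raised lip and a steel washer (21 mm) in its recess. Its origin is the centre of its underside, its z axis is up, its turn means nothing. It starts lying flat and loose on the painting board, at least 75 mm in from the board's two short sides, and slides easily (friction about 0.5 to 0.7).
- base1_center (a point): centre of the solid of base1, 3 mm above its underside
- base2_center (a point): centre of the solid of base2, 3 mm above its underside
- base3_center (a point): centre of the solid of base3, 3 mm above its underside
- board: plywood painting board, fixed on the bench: 250 mm along its x, 300 mm along its y, its flat top 26 mm above the bench (12 mm ply on two 14 mm battens), no raised rim. Origin on the bench under its centre. The tray stands on its +y or its -y side, the mixing dish on the other.
- tray: long shallow steel tray, fixed on the bench, axes parallel to the board's: 250 mm along x, 110 mm along y, rim 12 mm high, walls and floor 2 mm thick. One long rim is tucked 8 mm under the board's edge, so what slides off that edge drops 24 mm onto the tray's floor, which reaches 100 mm beyond the edge. Origin on the bench under its centre, 197 mm from the board's centre along the board's +y or -y.
- figure: primed grey miniature warrior with shield and spear, standing upright on a 30 mm black base on the board, 52 mm tall, 45 g, easily tipped. Origin at the centre of its underside. The board has four parallel lanes along its y, about 60 mm apart: three hold one empty base each, the fourth the figure and the pot.
- pot: paint pot with black snap cap, 33 mm across (its cap tab reaches 22 mm from its axis), 42 mm tall, 30 g, standing on the board 48 to 65 mm beside the figure, in the figure's lane. Origin at the centre of its underside.
- dish: round grey ceramic mixing dish, 84 mm across, 26 mm tall, loose on the bench 5 mm off the board's edge opposite the tray. Origin at the centre of its underside.
- sleeved_brush: miniature paintbrush in a clear plastic sleeve, 160 mm long, 10 mm high, lying on the bench behind the board. Origin at the end of its handle, its x axis points to the bristles. Behind it stands a wooden brush rack 180 mm tall; a glass jar 92 mm tall stands at least 20 mm beyond the tray or dish on the left (+y), a flat G-clamp lies likewise on the right.

How it is judged (in metres and radians):
At the end, for the whole second after the job is handed in: All three bases at rest in the tray (centre inside its walls and less than 22 mm above the bench; flat, leaning or overlapping all count); figure, pot, dish and sleeved brush within 10 mm of their starts, figure and pot upright within 0.15 rad (x of base1_center in the frame of tray between -0.122 and 0.122 m and y of base1_center in the frame of tray between -0.053 and 0.053 m and z of base1_center in the frame of tray between 0 and 0.022 m and linear speed of each of base1, base2, base3 below 0.02 m/s and x of base2_center in the frame of tray between -0.122 and 0.122 m and y of base2_center in the frame of tray between -0.053 and 0.053 m and z of base2_center in the frame of tray between 0 and 0.022 m and x of base3_center in the frame of tray between -0.122 and 0.122 m and y of base3_center in the frame of tray between -0.053 and 0.053 m and z of base3_center in the frame of tray between 0 and 0.022 m and distance of each of figure, pot, dish, sleeved_brush from where it was at the start of the episode below 0.01 m and angle between each of figure, pot's own z axis and vertical below 0.15 rad); the robot touches nothing.
It fails at once if a base is lifted (its centre more than 18 mm above the board's top) (height (world z) of any of base1_center, base2_center, base3_center above 0.044 m).
It fails at once if a base is pinched or pressed hard (more than 25 N from the fingers) (contact force between any of base1, base2, base3 and the fingers above 25 N).
It fails at once if the figure or the paint pot is moved more than 10 mm or tipped (distance of any of figure, pot from where it was at the start of the episode above 0.01 m or angle between any of figure, pot's own z axis and vertical above 0.35 rad).
It fails at once if the dish or the sleeved brush is moved more than 10 mm (distance of any of dish, sleeved_brush from where it was at the start of the episode above 0.01 m).
It also fails if it takes over 45 s, if anything falls off the work surface, if the arm or the gripper's body presses on something with over 40 N, if the wrist force passes 120 N, or if a joint passes its speed limit or range.

### The arm

A 6-joint arm with a two-finger parallel gripper is mounted at the origin on the work surface. World frame = base frame: x ahead of the robot, y to its left, z up, the work surface at z = 0. Lengths are in mm, angles in degrees, forces in N, time in s.
With the tool pointing down it reaches from about 350 to 850 mm from the base axis. Payload 8.1 kg.
Tool frame: the origin (TCP) lies midway between the tips of the shut fingers; the grasp point (between the pads) lies 19 mm behind it; y points along the fingers, x is the direction in which the jaws open and shut, and the axes are right-handed (so a half turn about y gives the same grasp; the last joint's range is limited). The gripper opens to 85 mm and grips with 20 to 120 N. Pads are 22 mm wide; open, the fingers measure 114 mm over their backs; the gripper's body (76 mm by 85 mm) begins 54 mm behind the grasp point. The pads swing forward as they close: fully open they stand 13 mm farther back than shut.
Start: joints at [63.575, 7.471, 85.268, -0, 87.261, -4.893], TCP at [220.189, 558.142, 231.292] pointing down, gripper open.
Joint ranges: [-169.43, 169.43], [-51.17, 129.36], [1.28, 143.12], [-76.62, 256.62], [0, 156.53], [-152.29, 152.29]. Speed limits (degrees/s): [136.94, 136.94, 159.86, 180, 180, 180].

### API

Orientations are given as [roll, pitch, yaw] about the fixed x, y, z axes, in that order (R = Rz(yaw) Ry(pitch) Rx(roll)).
In Python, from bench import r gives the robot as it stands.
- The arm moves only by the tool move_arm, never from a script. Its arguments are lists of equal length, an entry for each row: "linear": the shift along the tool's x, y, z normalised to -1 to 1, where 1 is 300 mm, a list of three; "twist": the turn, a rotation vector about the tool's x, y, z normalised to -1 to 1, where 1 is pi/2 rad, a list of three; "hand": the opening, from -1 (shut) to 1 (fully open). A call has 1 to 12 rows; each row is the pose to reach, as a shift and turn from the pose measured when the call began, along the tool's axes at that moment; what a row does not reach only later rows make up. A row lasts 1/12 s, in which the tool goes at most 41.7 mm and 7.16 degrees, less where a joint would pass 70% of its speed; a pose out of reach is approached as far as the arm can. A call with a number of a shift or a turn outside -1 to 1 is refused whole. A call with a gripper value outside its range is refused whole. The fingers move at their own pace and stop on an object; "force" is the grip in N (left out, the last holds). Time passes only in rows, so rows that repeat a pose let the fingers close. It gives the time, the measured TCP pose, the force and the opening at its end, in the units of the state.
- r.sense(): the state, without advancing time (a new reading comes with each control period).
- r.snapshot(name): name is "side" or "top"; returns a dict with "frame" (400x640x3 uint8, red, green, blue), "range_z" (400x640 float32, mm along the optical axis (not along the pixel's ray), 0 where there is no reading), "intrinsics" (3x3 intrinsics, pixels), "R" (3x3) and "t" (3): a world point X has camera coordinates R X + t. Camera axes: x right, y down, z forward; pixel columns grow to the right and rows downward; lengths in mm; the calibration is good to about 2 mm. A picture is of the moment at which its call begins.
- r.hand_in(): hands the job in, once; it reports no verdict.
The state is a dict: "time": time; "joint_pos": joint angles; "qd": joint speeds; "joint_efforts": joint torques, N m; "tool_pos": TCP position; "tcp_rot": TCP orientation; "ft_force": force on the tool from outside, world axes, zero at the start; "wrist_torque": the same for the moment, N m; "finger_gap": finger opening in mm.
Only numpy, scipy, OpenCV 4.12 (cv2) and the standard library are available. Lean on these libraries where they do the work, as an engineer would, in place of code of your own. Each camera call takes 0.05 s, during which the arm holds its last target. There are 200 camera calls.

## Working session

There is one attempt and no reset: what is moved stays moved. The work goes in short steps, Python scripts to look and compute and a tool call to move; the robot and the scene stay as the last step left them, time stands still between calls to the robot, and variables do not carry over. Pictures are saved under pics/ and viewed, on a budget of 10 in all, crops included, one or two more only if the job needs it, and the job is handed in when it is done.

Besides the shell and the picture viewer there is one more tool, called after ">>>" by a JSON object that holds its "api" and its "payload", one argument or row to a line. move_arm: Moves the arm, as the interface text tells. Scaled input: -1 to 1 covers 300 mm each way for a shift and pi/2 rad each way for a turn. Its arguments: {"type":"object","properties":{"linear":{"type":"array","items":{"type":"array","items":{"type":"number","minimum":-1,"maximum":1}}},"twist":{"type":"array","items":{"type":"array","items":{"type":"number","minimum":-1,"maximum":1}}},"hand":{"type":"array","items":{"type":"number"}},"force":{"type":"number"}},"required":["linear","twist","hand"]}

```bash
mkdir -p pics; ls; python3 - <<'E'
from bench import r
import cv2,numpy as np
s=r.sense();print(s)
for n in("top","side"):
    d=r.snapshot(n);np.savez(f"{n}0.npz",**d)
    cv2.imwrite(f"pics/{n}0.png",d["frame"][:,:,::-1])
    print(n,d["intrinsics"],d["R"],d["t"])
E
```

```text
pics
{'time': 0.0, 'joint_pos': array([ 6.35741541e+01,  7.51443893e+00,  8.53313937e+01,  1.52358918e-03,
        8.72596003e+01, -4.89428189e+00]), 'qd': array([-0.10195505,  0.08500362,  0.1354792 ,  0.05128722,  0.04266128,
        0.06578636]), 'joint_efforts': array([-1.91155457e-03, -5.69421601e+01, -5.00528634e+01, -5.51026260e-04,
        1.54898968e-02, -5.88422409e-06]), 'tool_pos': array([219.94405834, 557.64085957, 230.23112529]), 'tcp_rot': array([-89.98948855,   0.10491867,  68.46837136]), 'ft_force': array([ 0.73398677, -0.98207722, -0.12732738]), 'wrist_torque': array([-0.00170472,  0.03434473,  0.02419885]), 'finger_gap': 85.37321104095867}
top [[380.30744539   0.         319.33143676]
 [  0.         380.30744539 199.04444954]
 [  0.           0.           1.        ]] [[-1.90294059e-02 -9.99818856e-01 -3.70533337e-04]
 [-9.95631479e-01  1.89835884e-02 -9.14198047e-02]
 [ 9.14102786e-02 -1.37074992e-03 -9.95812373e-01]] [ 12.95812083 636.30478815 781.73802431]
side [[501.46978791   0.         317.45572256]
 [  0.         501.46978791 197.27987851]
 [  0.           0.           1.        ]] [[ 0.71807394 -0.69596524  0.00148723]
 [-0.5272323  -0.54537331 -0.65160882]
 [ 0.45430818  0.4671192  -0.75855371]] [-431.71573227  382.97969789  571.78952355]
```

View pics/top0.png

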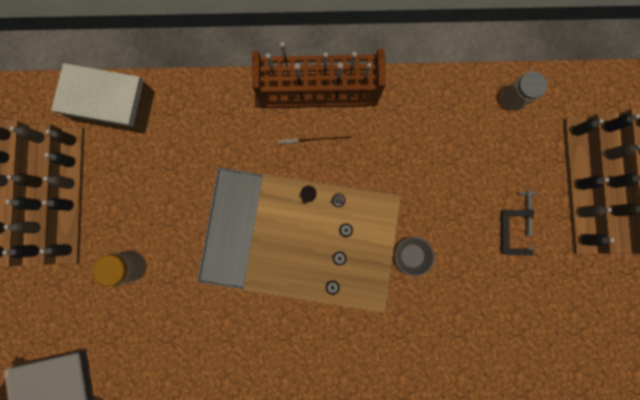

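View pics/side0.png

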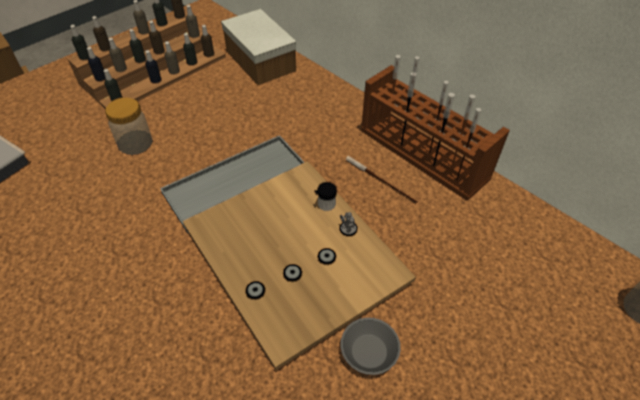

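Top view: the tray is on the left (+y) at about (230,228). The bases are near (346,230), (340,258) and (333,288), the figure at (339,200), the pot at (308,194) and the dish at (413,256). The side view agrees, with the bases at (327,256), (292,272) and (255,290). Next I measure positions.

```bash
cat > h.py <<'E'
import numpy as np,cv2
def ray(d,uv,z):
    K,R,t=d["intrinsics"],d["R"],d["t"]
    uv=np.atleast_2d(np.asarray(uv,float)); c=-R.T@t
    v=(R.T@np.linalg.inv(K)@np.c_[uv,np.ones(len(uv))].T).T
    return c+v*((z-c[2])/v[:,2])[:,None]
def bases(d,z=32,seeds=None,rad=13):
    g=cv2.cvtColor(d["frame"],cv2.COLOR_RGB2GRAY); o=[]
    for s in seeds:
        m=np.zeros_like(g);cv2.circle(m,s,rad,255,-1)
        m=((g<75)&(m>0)).astype(np.uint8)
        c=max(cv2.findContours(m,cv2.RETR_EXTERNAL,cv2.CHAIN_APPROX_NONE)[0],key=cv2.contourArea)
        (u,v),rr=cv2.minEnclosingCircle(c); M=cv2.moments(cv2.convexHull(c))
        o.append((M["m10"]/M["m00"],M["m01"]/M["m00"],rr))
    return np.array(o)
E
python3 - <<'E'
import numpy as np,cv2
from h import *
np.set_printoptions(precision=1,suppress=True)
T=dict(np.load("top0.npz"));S=dict(np.load("side0.npz"))
for d,s in((T,[(346,230),(340,258),(333,288),(339,200),(308,194)]),(S,[(327,256),(292,272),(255,290),(348,228),(326,190)])):
    b=bases(d,seeds=s);print(b);print(ray(d,b[:,:2],32))
# board mask in top: wood smooth bright vs. bench; use height from range
def pts(d):
    h,w=d["range_z"].shape;u,v=np.meshgrid(np.arange(w),np.arange(h));z=d["range_z"]
    c=np.stack([u,v,np.ones_like(u)],-1)@np.linalg.inv(d["intrinsics"]).T*z[...,None]
    return (c-d["t"])@d["R"]
for d in(T,S):
    P=pts(d);m=((P[...,2]>20)&(P[...,2]<34)&(d["range_z"]>0)).astype(np.uint8)
    m=cv2.morphologyEx(m,cv2.MORPH_OPEN,np.ones((5,5)))
    c=max(cv2.findContours(m,cv2.RETR_EXTERNAL,cv2.CHAIN_APPROX_NONE)[0],key=cv2.contourArea)
    w=ray(d,c[:,0,:],26)[:,:2].astype(np.float32)
    rect=cv2.minAreaRect(w);print("board",rect);print(cv2.boxPoints(rect)); print("top z",np.median(P[...,2][m>0]))
    q=P[(P[...,2]>60)&(P[...,2]<85)&(abs(P[...,0]-480)<150)&(abs(P[...,1])<150)]
    print("tall",len(q),q.mean(0) if len(q) else 0,q[:,2].max() if len(q) else 0)
E
```

```text
[[345.4 229.9   6.8]
 [339.  257.7   7.4]
 [332.1 287.    7.4]
 [337.8 200.    6.9]
 [307.6 193.9   9.6]]
[[569.7 -52.9  32. ]
 [512.  -38.1  32. ]
 [451.9 -22.2  32. ]
 [633.4 -38.4  32. ]
 [647.7  25.6  32. ]]
[[326.3 256.1   9.2]
 [292.1 272.5   9.5]
 [254.9 290.   10.2]
 [347.4 226.1  10.4]
 [326.  191.3  11.5]]
[[568.5 -53.5  32. ]
 [510.2 -38.5  32. ]
 [450.3 -22.7  32. ]
 [634.6 -35.8  32. ]
 [662.8  42.3  32. ]]
board ((544.9580078125, -4.3107757568359375), (299.6407165527344, 249.64865112304688), 80.02747344970703)
[[ 396.1 -130.3]
 [ 642.  -173.5]
 [ 693.8  121.6]
 [ 448.   164.9]]
top z 26.095676479281252
tall 25 [627.8   0.2  66.6] 74.04985206002353
board ((544.7939453125, -4.252471923828125), (301.7832336425781, 250.4087371826172), 80.08625793457031)
[[ 395.5 -131.3]
 [ 642.2 -174.4]
 [ 694.1  122.8]
 [ 447.4  165.9]]
top z 25.497427446628116
tall 26 [627.4   0.6  66.9] 75.87441922373839
```

```bash
cat >> h.py <<'E'
from scipy.spatial.transform import Rotation as Rt
C=np.array([545,-4.3]);XB=np.array([.985,-.173]);YB=np.array([.173,.985])
def goto(s,xb,yb,z,yaw=-10):
    """tool-frame normalised shift/turn from the measured pose to board coords (xb,yb), height z"""
    R0=Rt.from_euler("xyz",s["tcp_rot"],degrees=True)
    p=np.r_[C+xb*XB+yb*YB,z]
    R1=Rt.from_euler("xyz",[-90,0,yaw],degrees=True)
    l=R0.inv().apply(p-s["tool_pos"])/300; w=(R0.inv()*R1).as_rotvec()/(np.pi/2)
    print("world",p.round(1),"lin",l.round(4),"tw",w.round(4))
E
python3 -c "
from bench import r
from h import *
goto(r.sense(),-89.4,-80,80)"
```

```text
world [443.1 -67.6  80. ] lin [-1.6652  0.5037 -1.4569] tw [ 7.000e-04  8.719e-01 -1.000e-03]
```

>>> {"api": "move_arm", "payload": {
  "linear": [
    [-0.83,0.1,-0.73],
    [-0.83,0.1,-0.73],
    [-0.83,0.1,-0.73],
    [-0.83,0.1,-0.73],
    [-0.83,0.1,-0.73],
    [-0.83,0.1,-0.73],
    [-0.83,0.1,-0.73],
    [-0.83,0.1,-0.73],
    [-0.83,0.1,-0.73],
    [-0.83,0.1,-0.73],
    [-0.83,0.1,-0.73],
    [-0.83,0.1,-0.73]
  ],
  "twist": [
    [0,0.87,0],
    [0,0.87,0],
    [0,0.87,0],
    [0,0.87,0],
    [0,0.87,0],
    [0,0.87,0],
    [0,0.87,0],
    [0,0.87,0],
    [0,0.87,0],
    [0,0.87,0],
    [0,0.87,0],
    [0,0.87,0]
  ],
  "hand": [-0.62,-0.62,-0.62,-0.62,-0.62,-0.62,-0.62,-0.62,-0.62,-0.62,-0.62,-0.62],
  "force": 20
}}

```text
time: 1.1
tool_pos: [332.3, 245.1, 200.4]
tcp_rot: [-90.1, 0.0, -10.2]
ft_force: [-0.9, -0.4, -0.6]
finger_gap: 16.2
```

```bash
python3 -c "
from bench import r
from h import *
s=r.sense();print(s['tool_pos'],s['tcp_rot'],s['finger_gap'])
goto(s,-89.4,-80,80)"
```

```text
[332.2760017  245.07461069 200.41949798] [-9.01082162e+01  4.93586503e-02 -1.02277289e+01] 16.15093611212412
world [443.1 -67.6  80. ] lin [ 0.549   0.4027 -0.9594] tw [ 0.0012 -0.0025 -0.0006]
```

>>> {"api": "move_arm", "payload": {
  "linear": [
    [0.55,0.4,-0.96],
    [0.55,0.4,-0.96],
    [0.55,0.4,-0.96],
    [0.55,0.4,-0.96],
    [0.55,0.4,-0.96],
    [0.55,0.4,-0.96],
    [0.55,0.4,-0.96],
    [0.55,0.4,-0.96],
    [0.55,0.4,-0.96],
    [0.55,0.48,-0.96],
    [0.55,0.5,-0.96],
    [0.55,0.5,-0.96]
  ],
  "twist": [
    [0,0,0],
    [0,0,0],
    [0,0,0],
    [0,0,0],
    [0,0,0],
    [0,0,0],
    [0,0,0],
    [0,0,0],
    [0,0,0],
    [0,0,0],
    [0,0,0],
    [0,0,0]
  ],
  "hand": [-0.62,-0.62,-0.62,-0.62,-0.62,-0.62,-0.62,-0.62,-0.62,-0.62,-0.62,-0.62]
}}

```text
time: 2.1
tool_pos: [440.9, -67.1, 48.3]
tcp_rot: [-90.1, 0.4, -10.1]
ft_force: [-0.6, -0.4, -0.1]
finger_gap: 16.2
```

```bash
python3 -c "
from bench import r
from h import *
s=r.sense();print(s['tool_pos'],s['tcp_rot'],s['finger_gap'],s['ft_force'])
goto(s,-89.4,-80,29)
d=r.snapshot('side');print(r.sense()['time'])
f=d['frame'][120:340,140:400,::-1]
cv2.imwrite('pics/side1.png',cv2.resize(f,None,fx=3,fy=2.7,interpolation=cv2.INTER_CUBIC))
"
```

```text
[440.90880457 -67.11298129  48.34837227] [-90.06960698   0.37820825 -10.08532623] 16.24759174410448 [-0.57078619 -0.44624083 -0.12821207]
world [443.1 -67.6  29. ] lin [ 0.0079  0.0644 -0.0004] tw [ 0.0008 -0.0009 -0.0042]
2.15
```

View pics/side1.png

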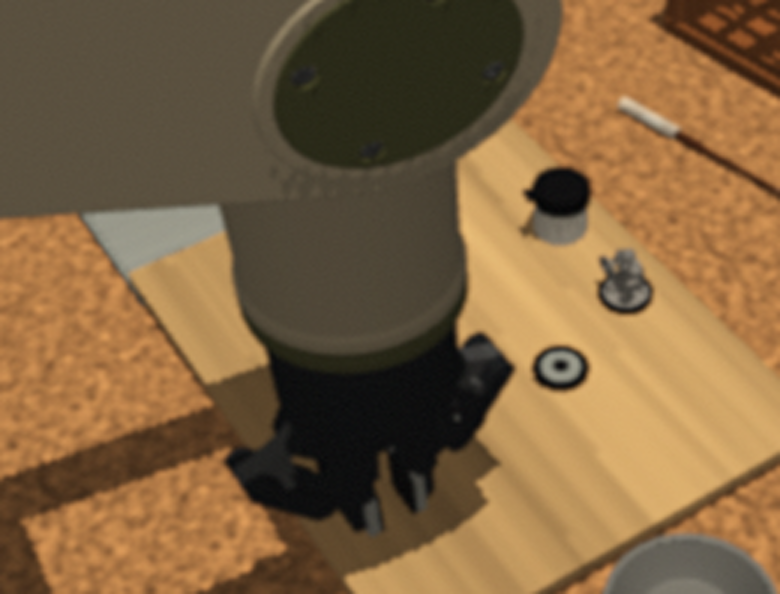

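The fingers are down behind base3's start, at about (390,500) in the crop. Figure (625,285) and pot (560,205) are untouched. I'll use the depth data to get the tip height and how far the knuckles stick out.

```bash
python3 -c "
from bench import r
from h import *
np.set_printoptions(precision=1,suppress=True)
s=r.sense()
d=r.snapshot('side')
h,w=d['range_z'].shape;u,v=np.meshgrid(np.arange(w),np.arange(h))
P=(np.stack([u,v,np.ones_like(u)],-1)@np.linalg.inv(d['intrinsics']).T*d['range_z'][...,None]-d['t'])@d['R']
D=P-s['tool_pos'];X=D[...,:2]@XB;Y=D[...,:2]@YB;Z=D[...,2]
ok=(d['range_z']>0)&(Z>-8)&(abs(Y)<60)&(abs(X)<110)
for z in range(-6,110,6):
    m=ok&(Z>=z)&(Z<z+6)
    if m.sum(): print(z,m.sum(),'X',np.percentile(X[m],[0,2,50,98,100]),'Y',np.percentile(Y[m],[0,2,98,100]))
"
```

```text
-6 2 X [8.4 8.4 8.5 8.6 8.6] Y [1.3 1.4 7.  7.1]
0 29 X [-14.7 -14.7   8.1  17.7  18.9] Y [-12.  -11.8   8.3   8.3]
6 56 X [-21.5 -21.4   7.9  20.8  20.9] Y [-12.5 -12.    7.   10.9]
12 58 X [-21.9 -21.7   8.   19.3  20.5] Y [-12.1 -11.8   9.4  10.5]
18 59 X [-21.8 -21.8  -8.6  21.   21.4] Y [-12.8 -12.4   6.7   9.2]
24 59 X [-21.6 -21.4   8.1  20.8  21.4] Y [-12.2 -12.1   8.8  10.8]
30 46 X [-21.4 -21.4   8.3  14.7  14.8] Y [-12.5 -12.1   9.7   9.7]
36 53 X [-25.1 -23.8   9.4  20.8  25.3] Y [-12.7 -12.7   8.    9.5]
42 93 X [-37.7 -35.8  10.2  37.4  39.1] Y [-14.7 -14.4   4.3  10. ]
48 173 X [-41.4 -38.7 -19.1  41.3  43.8] Y [-14.9 -14.2   8.5  11.4]
54 217 X [-45.6 -42.1 -21.8  42.2  45.3] Y [-13.6 -13.    8.4  11.6]
60 99 X [-49.  -46.3 -20.4  47.3  49. ] Y [-17.3 -17.    9.   11.7]
66 152 X [-52.2 -49.8   9.   50.1  51.7] Y [-18.4 -18.    2.1   8.9]
72 156 X [-56.6 -53.8  11.2  55.   56.4] Y [-18.  -17.8   0.7   2.2]
78 155 X [-59.9 -57.2  -0.6  56.9  59. ] Y [-18.  -17.7  -4.5  -3.8]
84 189 X [-63.1 -60.4 -14.7  59.6  62.9] Y [-18.  -17.7  -4.   -3.8]
90 282 X [-63.8 -63.4 -21.   63.1  64.1] Y [-19.9 -19.5  11.2  11.9]
96 344 X [-62.4 -61.5 -29.8  60.7  62.1] Y [-20.9 -20.3  10.6  11.9]
102 156 X [-50.5 -48.3 -33.7  47.3  48.5] Y [-20.5 -20.1   4.6   5.8]
108 77 X [-42.  -41.4 -36.5  40.7  41.8] Y [-12.  -11.9   7.9   8.5]
```

>>> {"api": "move_arm", "payload": {
  "linear": [
    [0.008,0.025,0],
    [0.008,0.045,0],
    [0.008,0.058,0],
    [0.008,0.058,0],
    [0.008,0.058,0]
  ],
  "twist": [
    [0,0,-0.004],
    [0,0,-0.004],
    [0,0,-0.004],
    [0,0,-0.004],
    [0,0,-0.004]
  ],
  "hand": [-0.62,-0.62,-0.62,-0.62,-0.62]
}}

```text
time: 2.62
tool_pos: [445.0, -67.2, 33.3]
tcp_rot: [-90.1, -0.2, -10.0]
ft_force: [0.4, -0.3, -0.5]
finger_gap: 16.3
```

```bash
python3 -c "
from bench import r
from h import *
s=r.sense();print(s['tool_pos'],s['tcp_rot'],s['finger_gap'],s['ft_force'])
goto(s,-89.4,-80,29);goto(s,-89.4,160,29)
d=r.snapshot('side')
f=d['frame'][230:370,190:340,::-1]
cv2.imwrite('pics/side2.png',cv2.resize(f,None,fx=4,fy=4,interpolation=cv2.INTER_CUBIC))
"
```

```text
[445.01423094 -67.24302292  33.30910014] [-90.09314235  -0.2125427  -10.03378496] 16.336546488226094 [ 0.39466213 -0.28080335 -0.45863895]
world [443.1 -67.6  29. ] lin [-0.0061  0.0143 -0.0024] tw [ 0.001  -0.0004  0.0024]
world [484.6 168.8  29. ] lin [-0.0071  0.013   0.7977] tw [ 0.001  -0.0004  0.0024]
```

View pics/side2.png

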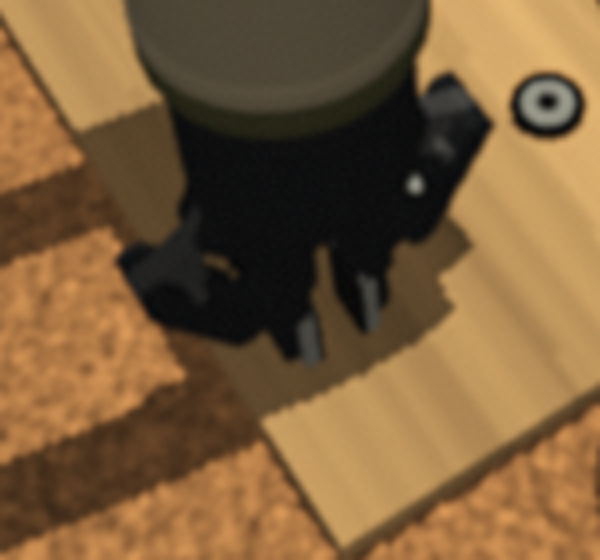

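Fingertips at (300,350) and (370,315) in the crop hover above the board, behind base3's lane. I'll probe downwards for the surface.

>>> {"api": "move_arm", "payload": {
  "linear": [
    [-0.004,0.007,0],
    [-0.004,0.014,0],
    [-0.004,0.016,0],
    [-0.004,0.016,0]
  ],
  "twist": [
    [0,0,0],
    [0,0,0],
    [0,0,0],
    [0,0,0]
  ],
  "hand": [-0.62,-0.62,-0.62,-0.62]
}}

```text
time: 3.0
tool_pos: [443.9, -67.2, 28.5]
tcp_rot: [-90.1, -0.2, -10.1]
ft_force: [0.0, 0.1, 0.5]
finger_gap: 16.3
```

>>> {"api": "move_arm", "payload": {
  "linear": [
    [0,0,0]
  ],
  "twist": [
    [0,0,0]
  ],
  "hand": [-0.62]
}}

```text
time: 3.08
tool_pos: [443.9, -67.2, 28.5]
tcp_rot: [-90.1, -0.2, -10.1]
ft_force: [0.6, 0.5, -0.9]
finger_gap: 16.0
```

>>> {"api": "move_arm", "payload": {
  "linear": [
    [0,0.005,0],
    [0,0.007,0],
    [0,0.007,0]
  ],
  "twist": [
    [0,0,0],
    [0,0,0],
    [0,0,0]
  ],
  "hand": [-0.62,-0.62,-0.62]
}}

```text
time: 3.33
tool_pos: [444.0, -67.2, 26.4]
tcp_rot: [-90.1, -0.2, -10.1]
ft_force: [-0.1, -0.2, 0.5]
finger_gap: 16.5
```

>>> {"api": "move_arm", "payload": {
  "linear": [
    [0,0.003,0],
    [0,0.005,0],
    [0,0.005,0]
  ],
  "twist": [
    [0,0,0],
    [0,0,0],
    [0,0,0]
  ],
  "hand": [-0.62,-0.62,-0.62]
}}

```text
time: 3.58
tool_pos: [444.1, -67.3, 26.2]
tcp_rot: [-90.1, -0.2, -10.0]
ft_force: [-8.1, 2.5, 18.1]
finger_gap: 16.2
```

>>> {"api": "move_arm", "payload": {
  "linear": [
    [0,-0.008,0],
    [-0.002,-0.008,0.01],
    [-0.003,-0.008,0.03],
    [-0.003,-0.008,0.05],
    [-0.003,-0.008,0.075],
    [-0.003,-0.008,0.105],
    [-0.003,-0.008,0.135],
    [-0.003,-0.008,0.165],
    [-0.003,-0.008,0.195],
    [-0.003,-0.008,0.225],
    [-0.003,-0.008,0.255],
    [-0.003,-0.008,0.285]
  ],
  "twist": [
    [0,0,0],
    [0,0,0],
    [0,0,0],
    [0,0,0],
    [0,0,0],
    [0,0,0],
    [0,0,0],
    [0,0,0],
    [0,0,0],
    [0,0,0],
    [0,0,0],
    [0,0,0]
  ],
  "hand": [-0.62,-0.62,-0.62,-0.62,-0.62,-0.62,-0.62,-0.62,-0.62,-0.62,-0.62,-0.62]
}}

```text
time: 4.58
tool_pos: [458.3, 18.1, 28.5]
tcp_rot: [-90.1, -0.2, -10.0]
ft_force: [0.1, -0.8, -0.4]
finger_gap: 16.6
```

```bash
python3 -c "
from bench import r
from h import *
s=r.sense();print(s['tool_pos'],s['tcp_rot'],s['finger_gap'],s['ft_force'])
goto(s,-89.4,160,28.7)
d=r.snapshot('side')
f=d['frame'][150:350,150:400,::-1]
cv2.imwrite('pics/side3.png',cv2.resize(f,None,fx=3,fy=3,interpolation=cv2.INTER_CUBIC))
"
```

```text
[458.25782556  18.10703665  28.45709074] [-90.09378553  -0.19274117 -10.03828663] 16.565501586012843 [ 0.06589076 -0.80504799 -0.35749675]
world [484.6 168.8  28.7] lin [-0.001  -0.0016  0.5098] tw [ 0.001  -0.0004  0.0021]
```

View pics/side3.png

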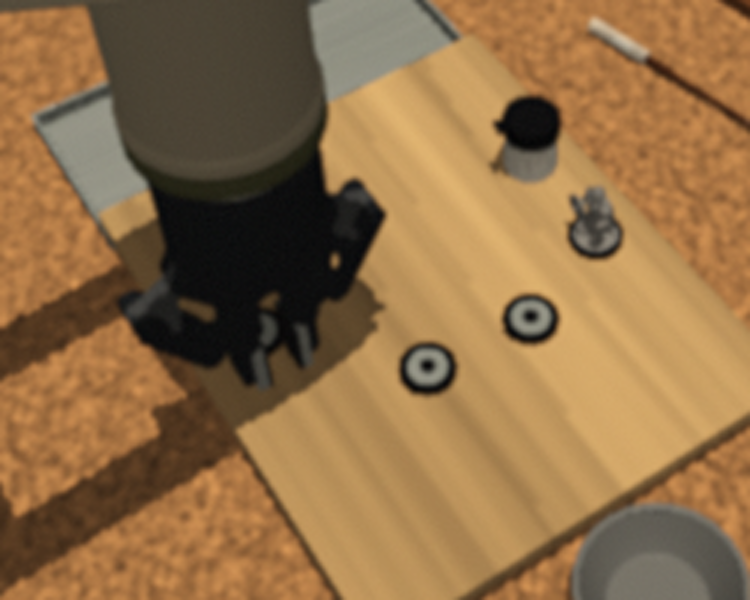

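Base3 is at (265,325) in the crop, nested between the two fingertips. I'll push it over the edge.

>>> {"api": "move_arm", "payload": {
  "linear": [
    [-0.001,-0.001,0.045],
    [-0.001,-0.001,0.09],
    [-0.001,-0.001,0.135],
    [-0.001,-0.001,0.18],
    [-0.001,-0.001,0.225],
    [-0.001,-0.001,0.27],
    [-0.001,-0.001,0.31],
    [-0.001,-0.001,0.35],
    [-0.001,-0.001,0.39],
    [-0.001,-0.001,0.43],
    [-0.001,-0.001,0.47],
    [-0.001,-0.001,0.51]
  ],
  "twist": [
    [0,0,0],
    [0,0,0],
    [0,0,0],
    [0,0,0],
    [0,0,0],
    [0,0,0],
    [0,0,0],
    [0,0,0],
    [0,0,0],
    [0,0,0],
    [0,0,0],
    [0,0,0]
  ],
  "hand": [-0.62,-0.62,-0.62,-0.62,-0.62,-0.62,-0.62,-0.62,-0.62,-0.62,-0.62,-0.62]
}}

```text
time: 5.63
tool_pos: [485.0, 171.1, 28.7]
tcp_rot: [-90.0, -0.2, -10.0]
ft_force: [-0.5, 0.0, 0.3]
finger_gap: 16.4
```

```bash
python3 -c "
from bench import r
from h import *
s=r.sense();print(s['tool_pos'],s['tcp_rot'],s['finger_gap'],s['ft_force'])
goto(s,-89.4,160,60);goto(s,-27.6,-86,60);goto(s,-27.6,-86,28.7)
"
```

```text
[485.03272667 171.05722365  28.67743831] [-90.04897935  -0.20396296 -10.03074505] 16.422782340920403 [-0.54692117  0.00687655  0.28508683]
world [484.6 168.8  60. ] lin [ 0.0004 -0.1044 -0.0078] tw [ 0.0005 -0.0003  0.0023]
world [502.9 -84.2  60. ] lin [ 0.2074 -0.103  -0.8277] tw [ 0.0005 -0.0003  0.0023]
world [502.9 -84.2  28.7] lin [ 0.207   0.0014 -0.8276] tw [ 0.0005 -0.0003  0.0023]
```

>>> {"api": "move_arm", "payload": {
  "linear": [
    [0,-0.11,0],
    [0.05,-0.11,-0.12],
    [0.1,-0.11,-0.25],
    [0.15,-0.11,-0.38],
    [0.207,-0.11,-0.5],
    [0.207,-0.11,-0.62],
    [0.207,-0.11,-0.74],
    [0.207,-0.11,-0.828],
    [0.207,-0.11,-0.828],
    [0.207,-0.06,-0.828],
    [0.207,-0.02,-0.828],
    [0.207,-0.01,-0.828]
  ],
  "twist": [
    [0,0,0],
    [0,0,0],
    [0,0,0],
    [0,0,0],
    [0,0,0],
    [0,0,0],
    [0,0,0],
    [0,0,0.002],
    [0,0,0.002],
    [0,0,0.002],
    [0,0,0.002],
    [0,0,0.002]
  ],
  "hand": [-0.62,-0.62,-0.62,-0.62,-0.62,-0.62,-0.62,-0.62,-0.62,-0.62,-0.62,-0.62]
}}

```text
time: 6.63
tool_pos: [501.5, -83.3, 29.7]
tcp_rot: [-90.0, 0.2, -10.0]
ft_force: [-1.3, 0.5, -0.5]
finger_gap: 16.2
```

```bash
python3 -c "
from bench import r
from h import *
s=r.sense();print(s['tool_pos'],s['tcp_rot'],s['finger_gap'],s['ft_force'])
goto(s,-27.6,-86,28.7);goto(s,-27.6,160,28.7)
for n,b in (('top',(150,330,190,420)),('side',(120,330,150,400))):
    d=r.snapshot(n)
    f=d['frame'][b[0]:b[1],b[2]:b[3],::-1]
    cv2.imwrite(f'pics/{n}4.png',cv2.resize(f,(480,400),interpolation=cv2.INTER_CUBIC))
cv2.imwrite('pics/both4.png',np.hstack([cv2.resize(cv2.imread(f'pics/{n}4.png'),(400,340)) for n in('top','side')]))
"
```

```text
[501.46183452 -83.31543417  29.66567294] [-90.02121572   0.17795412 -10.02673055] 16.208076700146886 [-1.29727141  0.45218536 -0.50020822]
world [502.9 -84.2  28.7] lin [ 0.0054  0.0032 -0.0022] tw [ 0.0002 -0.0003 -0.002 ]
world [545.5 158.1  28.7] lin [0.0044 0.0029 0.8179] tw [ 0.0002 -0.0003 -0.002 ]
```

View pics/both4.png

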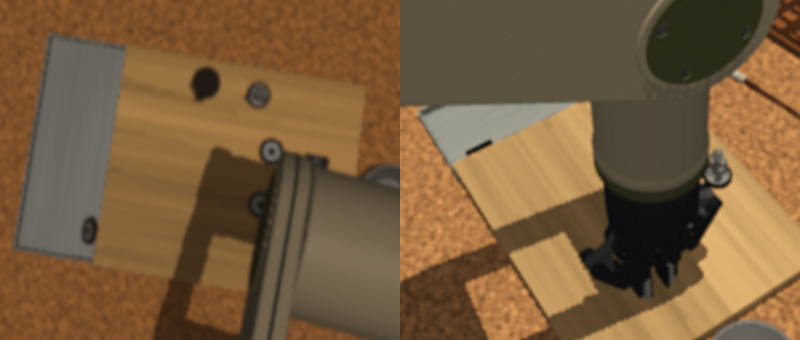

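Base3 lies in the tray (left half, about (90,230)). Base2 at (258,205) is just ahead of the fingers, and base1, the figure and the pot haven't moved. Now I push base2.

>>> {"api": "move_arm", "payload": {
  "linear": [
    [0.005,0.003,0],
    [0.005,0.003,0.015],
    [0.005,0.003,0.035],
    [0.005,0.003,0.055],
    [0.005,0.003,0.08],
    [0.005,0.003,0.11],
    [0.005,0.003,0.145],
    [0.005,0.003,0.18],
    [0.005,0.003,0.22],
    [0.005,0.003,0.26],
    [0.005,0.003,0.3],
    [0.005,0.003,0.34]
  ],
  "twist": [
    [0,0,0],
    [0,0,0],
    [0,0,0],
    [0,0,0],
    [0,0,0],
    [0,0,0],
    [0,0,0],
    [0,0,0],
    [0,0,0],
    [0,0,0],
    [0,0,0],
    [0,0,0]
  ],
  "hand": [-0.62,-0.62,-0.62,-0.62,-0.62,-0.62,-0.62,-0.62,-0.62,-0.62,-0.62,-0.62]
}}

```text
time: 7.73
tool_pos: [521.1, 18.3, 29.7]
tcp_rot: [-90.0, 0.2, -10.0]
ft_force: [-0.1, -1.0, 0.8]
finger_gap: 16.5
```

```bash
python3 -c "
from bench import r
from h import *
s=r.sense();print(s['tool_pos'],s['tcp_rot'],s['finger_gap'],s['ft_force'])
goto(s,-27.6,160,28.7)
"
```

```text
[521.13389318  18.32652806  29.70848913] [-90.02771818   0.15300256  -9.96452328] 16.50907713201166 [-0.051829   -1.01614893  0.82051584]
world [545.5 158.1  28.7] lin [-0.0006  0.0031  0.4729] tw [ 0.0003  0.0004 -0.0017]
```

>>> {"api": "move_arm", "payload": {
  "linear": [
    [-0.001,0.003,0.04],
    [-0.001,0.004,0.08],
    [-0.001,0.004,0.12],
    [-0.001,0.004,0.16],
    [-0.001,0.004,0.2],
    [-0.001,0.004,0.24],
    [-0.001,0.004,0.28],
    [-0.001,0.004,0.32],
    [-0.001,0.004,0.36],
    [-0.001,0.004,0.4],
    [-0.001,0.004,0.44],
    [-0.001,0.004,0.475]
  ],
  "twist": [
    [0,0,0],
    [0,0,0],
    [0,0,0],
    [0,0,0],
    [0,0,0],
    [0,0,0],
    [0,0,0],
    [0,0,0],
    [0,0,0],
    [0,0,0],
    [0,0,0],
    [0,0,0]
  ],
  "hand": [-0.62,-0.62,-0.62,-0.62,-0.62,-0.62,-0.62,-0.62,-0.62,-0.62,-0.62,-0.62]
}}

```text
time: 8.73
tool_pos: [545.4, 160.4, 28.2]
tcp_rot: [-90.0, 0.2, -10.0]
ft_force: [0.5, -0.8, 0.8]
finger_gap: 16.4
```

```bash
python3 -c "
from bench import r
from h import *
s=r.sense();print(s['tool_pos'],s['tcp_rot'],s['finger_gap'],s['ft_force'])
goto(s,-27.6,-80,75,-1);goto(s,39,-86,75,-1);goto(s,39,-86,28.7,-1)
"
```

```text
[545.37396063 160.35077397  28.23388812] [-90.00391302   0.17778345  -9.95417832] 16.3712484617813 [ 0.52268515 -0.75923257  0.78078458]
world [504.  -78.3  75. ] lin [ 0.0011 -0.1558 -0.8075] tw [-0.0001 -0.0995 -0.002 ]
world [568.5 -95.8  75. ] lin [ 0.2231 -0.1565 -0.8275] tw [-0.0001 -0.0995 -0.002 ]
world [568.5 -95.8  28.7] lin [ 0.2236 -0.0022 -0.8275] tw [-0.0001 -0.0995 -0.002 ]
```

>>> {"api": "move_arm", "payload": {
  "linear": [
    [0,-0.12,0],
    [0,-0.15,-0.12],
    [0,-0.15,-0.25],
    [0,-0.15,-0.38],
    [0,-0.15,-0.5],
    [0,-0.15,-0.62],
    [0,-0.15,-0.74],
    [0.05,-0.15,-0.828],
    [0.16,-0.15,-0.828],
    [0.223,-0.15,-0.828],
    [0.223,-0.15,-0.828],
    [0.223,-0.15,-0.828]
  ],
  "twist": [
    [0,0,0],
    [0,-0.05,0],
    [0,-0.11,0],
    [0,-0.11,0],
    [0,-0.11,0],
    [0,-0.11,0],
    [0,-0.11,0],
    [0,-0.11,0],
    [0,-0.11,0],
    [0,-0.11,0],
    [0,-0.11,0],
    [0,-0.11,0]
  ],
  "hand": [-0.62,-0.62,-0.62,-0.62,-0.62,-0.62,-0.62,-0.62,-0.62,-0.62,-0.62,-0.62]
}}

```text
time: 9.73
tool_pos: [568.7, -95.5, 72.3]
tcp_rot: [-89.9, 0.2, -0.1]
ft_force: [-0.1, 0.0, -0.1]
finger_gap: 16.3
```

```bash
python3 -c "
from bench import r
from h import *
s=r.sense();print(s['tool_pos'],s['tcp_rot'],s['finger_gap'],s['ft_force'])
goto(s,39,-86,28.7,0)
for n,b in (('top',(150,330,190,420)),('side',(120,330,150,400))):
    d=r.snapshot(n)
    f=d['frame'][b[0]:b[1],b[2]:b[3],::-1]
    cv2.imwrite(f'pics/{n}5.png',cv2.resize(f,(400,340),interpolation=cv2.INTER_CUBIC))
cv2.imwrite('pics/both5.png',np.hstack([cv2.imread(f'pics/{n}5.png') for n in('top','side')]))
"
```

```text
[568.71898448 -95.47511235  72.31246253] [-8.99375348e+01  2.41447918e-01 -6.13130413e-02] 16.322743706357404 [-0.09209531  0.03118896 -0.05200043]
world [568.5 -95.8  28.7] lin [ 0.      0.1454 -0.0011] tw [-0.0007 -0.0007 -0.0027]
```

View pics/both5.png

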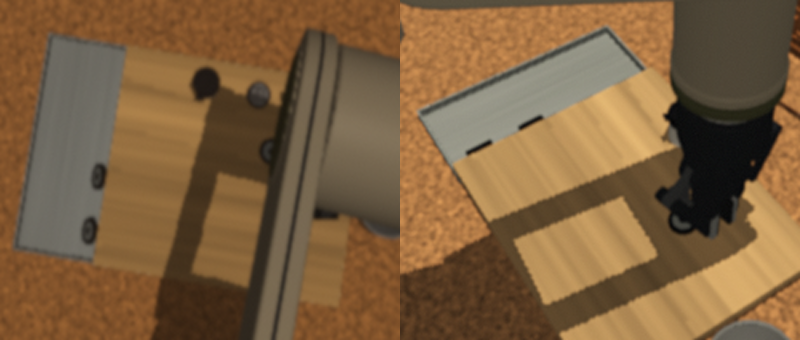

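Base2 and base3 are both in the tray (left half, (98,177) and (90,230)). Base1 at (268,150) waits in front of the fingers, and the figure at (258,94) stands. I'll lower behind base1.

>>> {"api": "move_arm", "payload": {
  "linear": [
    [0,0.06,0],
    [0,0.11,0],
    [0,0.135,0],
    [0,0.142,0],
    [0,0.144,0],
    [0,0.144,0],
    [0,0.144,0]
  ],
  "twist": [
    [0,0,0],
    [0,0,0],
    [0,0,0],
    [0,0,0],
    [0,0,0],
    [0,0,0],
    [0,0,0]
  ],
  "hand": [-0.62,-0.62,-0.62,-0.62,-0.62,-0.62,-0.62]
}}

```text
time: 10.42
tool_pos: [567.9, -95.0, 30.0]
tcp_rot: [-90.0, 0.2, -0.0]
ft_force: [-0.0, 0.9, -0.0]
finger_gap: 16.0
```

>>> {"api": "move_arm", "payload": {
  "linear": [
    [0.002,0.004,0],
    [0.003,0.004,0.015],
    [0.003,0.004,0.035],
    [0.003,0.004,0.055],
    [0.003,0.004,0.08],
    [0.003,0.004,0.11],
    [0.003,0.004,0.145],
    [0.003,0.004,0.18],
    [0.003,0.004,0.22],
    [0.003,0.004,0.26],
    [0.003,0.004,0.3],
    [0.003,0.004,0.34]
  ],
  "twist": [
    [0,0,0],
    [0,0,0],
    [0,0,0],
    [0,0,0],
    [0,0,0],
    [0,0,0],
    [0,0,0],
    [0,0,0],
    [0,0,0],
    [0,0,0],
    [0,0,0],
    [0,0,0]
  ],
  "hand": [-0.62,-0.62,-0.62,-0.62,-0.62,-0.62,-0.62,-0.62,-0.62,-0.62,-0.62,-0.62]
}}

```text
time: 11.42
tool_pos: [568.8, 8.4, 28.9]
tcp_rot: [-90.0, 0.2, 0.0]
ft_force: [0.2, -0.4, 0.8]
finger_gap: 16.1
```

```bash
python3 -c "
from bench import r
from h import *
s=r.sense();print(s['tool_pos'],s['tcp_rot'],s['finger_gap'],s['ft_force'])
goto(s,-4,163,28.7,0)
"
```

```text
[568.77832205   8.42884068  28.88043918] [-8.99548964e+01  2.10094731e-01  6.31944251e-03] 16.092715862736327 [ 0.22101543 -0.44469639  0.79670622]
world [569.3 156.9  28.7] lin [0.0017 0.001  0.4951] tw [-0.0005  0.0001 -0.0023]
```

>>> {"api": "move_arm", "payload": {
  "linear": [
    [0.001,0.001,0.04],
    [0.002,0.001,0.08],
    [0.003,0.001,0.12],
    [0.006,0.001,0.16],
    [0.011,0.001,0.2],
    [0.016,0.001,0.245],
    [0.021,0.001,0.29],
    [0.026,0.001,0.335],
    [0.031,0.001,0.38],
    [0.036,0.001,0.42],
    [0.04,0.001,0.46],
    [0.04,0.001,0.495]
  ],
  "twist": [
    [0,0,0],
    [0,0,0],
    [0,0,0],
    [0,0,0],
    [0,0,0],
    [0,0,0],
    [0,0,0],
    [0,0,0],
    [0,0,0],
    [0,0,0],
    [0,0,0],
    [0,0,0]
  ],
  "hand": [-0.62,-0.62,-0.62,-0.62,-0.62,-0.62,-0.62,-0.62,-0.62,-0.62,-0.62,-0.62]
}}

```text
time: 12.42
tool_pos: [581.0, 158.3, 28.7]
tcp_rot: [-89.9, 0.2, 0.0]
ft_force: [0.6, 0.3, 0.6]
finger_gap: 16.4
```

>>> {"api": "move_arm", "payload": {
  "linear": [
    [0,0,0.005],
    [0,-0.1,0],
    [0,-0.23,0],
    [0,-0.36,0],
    [0,-0.45,-0.05],
    [0,-0.45,-0.15],
    [-0.1,-0.45,-0.25],
    [-0.2,-0.45,-0.35],
    [-0.33,-0.45,-0.35],
    [-0.33,-0.45,-0.35],
    [-0.33,-0.45,-0.35],
    [-0.33,-0.45,-0.35]
  ],
  "twist": [
    [0,0,0],
    [0,0,0],
    [0,0,0],
    [0,0,0],
    [0,0,0],
    [0,0,0],
    [0,0,0],
    [0,0,0],
    [0,0,0],
    [0,0,0],
    [0,0,0],
    [0,0,0]
  ],
  "hand": [-0.62,-0.62,-0.62,-0.62,-0.62,-0.62,-0.62,-0.62,-0.62,-0.62,-0.62,-0.62]
}}

```text
time: 13.42
tool_pos: [483.0, 53.0, 164.6]
tcp_rot: [-89.9, 0.1, -0.0]
ft_force: [0.3, 0.2, 1.3]
finger_gap: 16.0
```

```bash
python3 - <<'E'
from bench import r
from h import *
np.set_printoptions(precision=1,suppress=True)
s=r.sense();print(s['time'],s['tool_pos'],s['ft_force'])
for n,b in (('top',(150,330,190,420)),('side',(120,330,150,400))):
    d=r.snapshot(n);o=dict(np.load(n+"0.npz"))
    f=d['frame'][b[0]:b[1],b[2]:b[3],::-1]
    cv2.imwrite(f'pics/{n}6.png',cv2.resize(f,(400,340),interpolation=cv2.INTER_CUBIC))
    sd=[(339,200),(308,194)] if n=='top' else [(348,228),(326,190)]
    print(n,"fig/pot px shift",bases(d,seeds=sd)[:,:2]-bases(o,seeds=sd)[:,:2])
    g=cv2.cvtColor(d['frame'],cv2.COLOR_RGB2GRAY);g0=cv2.cvtColor(o['frame'],cv2.COLOR_RGB2GRAY)
    K=np.array([[C+x*XB+y*YB for x,y in((-124,153),(124,153),(124,251),(-124,251))]])[0]
    p=cv2.projectPoints(np.c_[K,np.full(4,8.)],cv2.Rodrigues(d['R'])[0],d['t'],d['intrinsics'],None)[0].astype(np.int32)
    m=np.zeros_like(g);cv2.fillPoly(m,[p.reshape(-1,1,2)],255)
    m=((m>0)&(g0.astype(int)-g>25)).astype(np.uint8)
    nn,_,st,ce=cv2.connectedComponentsWithStats(m)
    for i in range(1,nn):
        if st[i,4]>12:
            w=ray(d,ce[i],10)[0];q=w[:2]-C;print(n,"tray blob",ce[i],st[i,4],"board xy",q@XB,q@YB,"z(range)",d['range_z'][int(ce[i][1]),int(ce[i][0])])
cv2.imwrite('pics/both6.png',np.hstack([cv2.imread(f'pics/{n}6.png') for n in('top','side')]))
E
```

```text
13.4167 [483.   53.  164.6] [0.3 0.2 1.3]
top fig/pot px shift [[-0.   0.1]
 [-0.1  0. ]]
top tray blob [236.3 261.1] 1045 board xy -69.14831693582538 176.95453976368336 z(range) 827.92346
side fig/pot px shift [[ 0.2  1.1]
 [ 0.3 -0.2]]
side tray blob [220.2 185.7] 2161 board xy -31.526781203436126 200.19090209328638 z(range) 657.06274
```

View pics/both6.png

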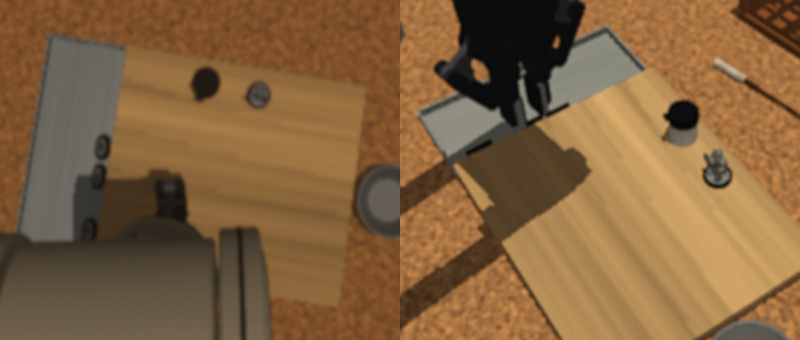

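All three bases are in the tray in the top view: (102,147), (98,177) and (90,230) in the crop. The figure (258,94) and pot (205,83) are unmoved. Before handing in, one check on the bases' heights, the dish and the brush.

```bash
python3 - <<'E'
from bench import r
from h import *
np.set_printoptions(precision=1,suppress=True)
d=r.snapshot('top');o=dict(np.load('top0.npz'))
h,w=d['range_z'].shape;u,v=np.meshgrid(np.arange(w),np.arange(h))
P=(np.stack([u,v,np.ones_like(u)],-1)@np.linalg.inv(d['intrinsics']).T*d['range_z'][...,None]-d['t'])@d['R']
g=cv2.cvtColor(d['frame'],cv2.COLOR_RGB2GRAY)
for c in((248.6,227.8),(246.3,243.7),(241.7,271.8)):
    m=(np.hypot(u-c[0],v-c[1])<10)&(P[...,2]>5)&(P[...,2]<24)&((P[...,:2]-C)@YB>150.5)
    p=P[m];q=p[:,:2]-C
    print(m.sum(),"tray x",np.percentile(q@XB,[2,98]),"tray y",np.percentile(q@YB,[2,98])-197,"z",np.percentile(p[:,2],[2,50,98]))
def patch(n,b):
    a=r.snapshot(n)['frame'];z=np.load(n+'0.npz')['frame']
    A,Z=[cv2.cvtColor(i[b[0]:b[1],b[2]:b[3]],cv2.COLOR_RGB2GRAY).astype(np.float32) for i in(a,z)]
    return cv2.phaseCorrelate(A,Z)
print("dish",patch('top',(232,282,390,440)),"brush",patch('top',(128,150,270,360)))
E
```

```text
80 tray x [-14.5  18. ] tray y [-43.6 -25. ] z [ 6.  16.4 23.6]
73 tray x [-41.9  -8.3] tray y [-43.4 -24.9] z [ 5.5 16.4 23.8]
62 tray x [-100.2  -76.1] tray y [-42.5 -24.6] z [ 6.6 15.1 22.8]
dish ((0.06816997534728841, 0.02156805393352812), 0.9906929737091065) brush ((-0.009819138090726653, -0.04005971582876633), 1.0350529595657632)
```

```bash
python3 -c "
from bench import r
print(r.hand_in(), r.sense()['time'])"
```

```text
the job is handed in; nothing more can be done
the job is handed in; nothing more can be done
```

All three bases are in the tray, and I handed the job in at about 14 s on the robot's clock. No verdict was reported. I swept each base off the +y edge, nested between the two fingertips (about 16 mm apart, 2–3 mm above the board), so none was pinched or lifted.

What the last checks showed:
- **Bases:** all three are leaning against the tray rim and board edge rather than lying flat. In the tray's frame they sit at x about 2, −25 and −88 mm, and y about −34 mm. I estimate their centres at about 14–16 mm above the bench, under the 22 mm limit; this comes from depth points on their top surfaces that I cut off above 24 mm.
- **Figure and pot:** both are standing. They shifted 0.1 px or less in the top view. The side view gave up to 1.1 px for the figure and 0.3 px for the pot, about 2 mm at most, which I take as noise from the changed lighting.
- **Dish and brush:** both moved less than 0.1 px in the top view.
- **Robot:** the hand is about 165 mm up and clear of everything. The highest wrist force seen between moves was about 20 N, from gently probing the board surface.
- **Check that failed:** the automatic search for the bases in the tray was spoiled by the arm's shadow. The positions above come from the picture and depth data instead.

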